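# Feed one abrasive wheel and park it

## Task

Press the feeder's plunger all the way down once, so that a single abrasive wheel comes out of the magazine, and let the plunger come back up. Then, with the fingertips, push that wheel sideways along its lane into the empty bay, the one with the rubber mat, until it is home against the bay's end stop. Only press and push: do not grasp or lift the wheel, and leave the wheel that is already parked, the wheels left in the magazine and everything else where they are.

Things in the scene. Friction and masses are not known exactly. Their poses are not given: they have to be found in the camera images.
- feeder: Wheel feeder fixed to the worktop. Origin on the worktop under the middle of the magazine; -x is the way wheels come out (roughly towards the robot), y runs along the lane, z up. A deck 5 mm thick carries it all. Magazine: square aluminium tube, x and y -29 to +29 mm, top at z 48 mm, with three stacked wheels. Behind it a grey housing (x 30 to 98, y -32 to +32, top 55 mm) carries the plunger.
- lane_mid (a point): Middle of the lane, on the deck (feeder x -59, y 0, z 5 mm), where a wheel comes out. The lane is a flat channel along y, 58 mm wide (x -88 to -30 mm) between rails 10 mm above the deck, open above; for y -29 to +29 mm the magazine is its back side. End stops, also 10 mm high, have their faces at y -131 and +131 mm. The ends of the lane are the two bays.
- plunger (a joint): Spring-loaded plunger, pressed straight down: 0 m = up (rest), 0.030 m = all the way down on its stop. It drives the pusher 2.2 times as far, so only the last millimetres bring the wheel wholly out of the magazine. It takes about 5 N to start and 9 to 14 N on the way to the rigid stop (a slow press that ends at a force of about 20 N is surely on it), and springs back up by itself.
- plunger_top (a point): Centre of the top of the plunger's round black cap (26 mm across); 95 mm above the worktop at rest, 65 mm when all the way down. It moves with the plunger. A white test machine, 180 mm high and more, fills the worktop to the right of the feeder, beyond world x 0.55 m and right of world y 0.17 m.
- lower_wheel: Lowest wheel in the magazine, the one that the plunger ejects: grey abrasive wheel (a plain disc with a small pale hub), 50 mm diameter, 13 mm thick, about 60 g; origin at the centre of its underside, z up. A full press brings it into the lane with its origin at about x -58 to -63 mm, y 0 in the feeder's frame, flat on the deck. To push it, a finger comes down in the lane beside it, on the side away from the empty bay; sliding takes about 1 N.
- middle_wheel: Second wheel in the magazine, stays there (sinks 13 mm after the press): grey abrasive wheel (a plain disc with a small pale hub), 50 mm diameter, 13 mm thick, about 60 g; origin at the centre of its underside, z up. 
- upper_wheel: Third wheel in the magazine, stays there (sinks 13 mm after the press): grey abrasive wheel (a plain disc with a small pale hub), 50 mm diameter, 13 mm thick, about 60 g; origin at the centre of its underside, z up. 
- parked_wheel: Wheel already parked in one of the two bays (which one varies): grey abrasive wheel (a plain disc with a small pale hub), 50 mm diameter, 13 mm thick, about 60 g; origin at the centre of its underside, z up. It leaves about 55 mm of free lane between its rim and that of a newly ejected wheel.
- rubber_mat: Thin round black rubber mat, 54 mm across and under 1 mm thick (no obstacle), lying in the middle of the empty bay, at x -59 mm and y +105 or -105 mm in the feeder's frame (axes parallel to the feeder's). A wheel home against the end stop has its centre within about 5 mm of the mat's; origin at the mat's centre on the deck.
- knob_weight: Brass knob weight, 29 mm diameter, 48 mm high, standing on the deck to the left of the housing (+y side). Bystander; origin under its centre.
- bush: Small flanged brass bush, 25 mm diameter, 17 mm high, on the deck left of the magazine. Bystander.
- stopwatch: Stopwatch, 65 x 58 x 14 mm, lying on the worktop to the right of the feeder. Bystander.
- loupe: Black loupe, 37 mm diameter, 42 mm high, on the worktop left of the feeder. Bystander.
Things that resemble listed ones, but are neither listed nor needed, are in the scene too. Leave any purple or turquoise look-alike of the upper_wheel alone.

How it is judged:
On the way, in this order (a step that is already met when the one before it is completed fails the run):
1. the plunger is all the way down and the lowest wheel is out in the lane (value of joint plunger above 0.026 m and x of lower_wheel in the frame of feeder below -0.0545 m), for 0.05 s.
2. the plunger is back up, with just that wheel out in the lane (value of joint plunger below 0.004 m and x of lower_wheel in the frame of feeder below -0.0545 m and horizontal distance between each of middle_wheel, upper_wheel and feeder below 0.006 m and angle between each of middle_wheel, upper_wheel's own z axis and vertical below 0.12 rad), for 0.1 s.
At the end, for the whole second after the job is handed in: The ejected wheel lies flat and still on the deck in the empty bay, its centre within 9 mm (horizontally) of the mat's centre; the plunger is up; the other two wheels are still in the magazine (within 6 mm of its middle, level); the parked wheel has moved less than 6 mm (horizontal distance between lower_wheel and rubber_mat below 0.009 m and height (world z) of lower_wheel below 0.008 m and angle between lower_wheel's own z axis and vertical below 0.08 rad and linear speed of lower_wheel below 0.01 m/s and value of joint plunger below 0.004 m and distance of parked_wheel from where it was at the start of the episode below 0.006 m and horizontal distance between each of middle_wheel, upper_wheel and feeder below 0.006 m and angle between each of middle_wheel, upper_wheel's own z axis and vertical below 0.12 rad); the robot touches nothing.
It fails at once if the ejected wheel is lifted or tipped (height (world z) of lower_wheel above 0.018 m or angle between lower_wheel's own z axis and vertical above 0.35 rad).
It fails at once if a second wheel is fed out (x of any of middle_wheel, upper_wheel in the frame of feeder below -0.015 m).
It fails at once if the parked wheel is disturbed (distance of parked_wheel from where it was at the start of the episode above 0.01 m).
It fails at once if a bystander is disturbed (distance of any of knob_weight, bush, stopwatch, loupe from where it was at the start of the episode above 0.015 m).
It also fails if it takes over 48 s, if anything falls off the work surface, if the arm or the gripper's body presses on something with over 40 N, if the wrist force passes 120 N, or if a joint passes its speed limit or range.

## Robot

A 7-joint arm with a two-finger parallel gripper is mounted at the origin on a cart in front of the work surface, level with it; the furniture and walls round the work are solid. World frame = base frame: x ahead of the robot, y to its left, z up, the work surface at z = 0. Lengths are in m, angles in rad, forces in N, time in s.
With the tool pointing down it reaches from about 0.425 to 0.875 m from the base axis. Payload 4.7 kg.
Tool frame: the origin (TCP) lies at the very end of the fingers, on their centre line; the grasp point (between the pads) lies 19 mm behind it; x points along the fingers, z is the direction in which the jaws open and shut, and the axes are right-handed (so a half turn about x gives the same grasp; the last joint's range is limited). The gripper opens to 87 mm and grips with 3 to 60 N. Pads are 19 mm wide; open, the fingers measure 117 mm over their backs; the gripper's body (75 mm by 190 mm) begins 51 mm behind the grasp point.
Start: joints at [1.363, 0.321, -0.07, 1.45, 0.023, 1.371, -0.057], TCP at [0.143, -0.634, 0.223] pointing down, gripper open.
Joint ranges: [-2.86, 2.86], [-0.3, 2.09], [-1.38, 1.24], [0.06, 2.45], [-1.56, 4.7], [0.09, 2.05], [-2.69, 2.69]. Speed limits (rad/s): [2.57, 2.57, 3.14, 3.14, 3.14, 3.14, 3.14].

## Interface

Orientations are given as a rotation vector (axis times angle).
In Python, from bench import * gives the robot as it stands.
- The arm moves only by the shell command python3 -m handwheel 'ROWS' [OPENING] [FORCE]. ROWS is JSON, a list of rows, each an object with "xyz": the shift along the world's x, y, z in cm, a list of three; "angular": the turn, a rotation vector about the world's x, y, z in degrees, a list of three. A call has 1 to 5 rows; each row shifts and turns the pose as measured when the row begins; what a row does not reach is not made up. A row lasts 1/12 s, in which the tool goes at most 41.7 mm and 7.16 degrees, less where a joint would pass 70% of its speed; a pose out of reach is approached as far as the arm can. A call with a gripper value outside its range is refused whole. OPENING is the finger opening in cm, from 0 to 8.7, set as the call begins (- or left out, the last holds). The fingers move at their own pace and stop on an object; FORCE is the grip in N (left out, the last holds). Time passes only in rows, so rows that do not move let the fingers close. It gives the time, the measured TCP pose, the force and the opening at its end, in the units of the state.
- get_state(): the state, without advancing time (a new reading comes with each control period).
- get_image(name): name is "scene" or "top"; returns a dict with "pixels" (400x640x3 uint8, blue, green, red), "K" (3x3 intrinsics, pixels), "dist" ([k1, k2, p1, p2, k3] as OpenCV has them; the pictures are not rectified), "cam_to_world" (4x4, takes a point from camera to world coordinates). Camera axes: x right, y down, z forward; pixel columns grow to the right and rows downward; lengths in m; the calibration is good to about 2 mm. A picture is of the moment at which its call begins. There is no depth.
- close_job(): hands the job in, once; it reports no verdict.
The state is a dict: "time": time; "joint_positions": joint angles; "qd": joint speeds; "joint_torque": joint torques, N m; "position": TCP position; "tool_rot": TCP orientation; "ft_force": force on the tool from outside, world axes, zero at the start; "torque": the same for the moment, N m; "grip_width": opening from 0.0 (shut) to 1.0 (fully open).
Only numpy, scipy, OpenCV 4.12 (cv2) and the standard library are available. Lean on these libraries where they do the work, as an engineer would, in place of code of your own. Each camera call takes 0.05 s, during which the arm holds its last target.

## Working session

There is one attempt and no reset: what is moved stays moved. The work goes in short steps, Python scripts to look and compute and a shell command to move; the robot and the scene stay as the last step left them, time stands still between calls to the robot, and variables do not carry over. Pictures are saved under pics/ and viewed, and the job is handed in when it is done.

```bash
ls; mkdir -p pics; python3 - <<'E'
from bench import *
import cv2
s=get_state();print(s)
for n in("scene","top"):
    d=get_image(n);cv2.imwrite(f"pics/{n}0.png",d["pixels"]);print(n,d["K"],d["dist"],d["cam_to_world"])
E
```

```text
pics
{'time': 0.0, 'joint_positions': array([ 1.36309326,  0.32186065, -0.07008739,  1.45168991,  0.02266728,
        1.37078013, -0.05689174]), 'qd': array([ 0.00233904,  0.00078729,  0.00154215, -0.00057972, -0.00076175,
       -0.0003934 , -0.00082083]), 'joint_torque': array([-2.05087149e-04, -4.91285992e+01, -4.03963253e-01, -3.12527740e+01,
       -6.38463395e-02,  4.35392931e-02,  1.72442733e-04]), 'position': array([ 0.14279978, -0.63355074,  0.22142962]), 'tool_rot': array([ 1.04538203,  1.307674  , -1.0435634 ]), 'ft_force': array([-0.13848338, -0.03863328, -0.04707911]), 'torque': array([ 0.07514447, -0.00431272,  0.02606356]), 'grip_width': 0.9987720081725467}
scene [[436.16723125   0.         325.47640954]
 [  0.         436.16723125 200.31551734]
 [  0.           0.           1.        ]] [-0.02690147  0.          0.          0.          0.        ] [[-0.45588578 -0.63104742  0.62765222 -0.02624943]
 [-0.88999721  0.31643788 -0.32828652  0.62688684]
 [ 0.00855142 -0.70826988 -0.70588997  0.79460632]
 [ 0.          0.          0.          1.        ]]
top [[446.71078056   0.         324.60538405]
 [  0.         446.71078056 202.76113415]
 [  0.           0.           1.        ]] [-0.12158553  0.          0.          0.          0.        ] [[ 3.33929778e-04 -9.96754780e-01  8.04971913e-02  4.93485170e-01]
 [-9.99999664e-01 -2.72608723e-04  7.72767553e-04  3.07246431e-01]
 [-7.48315515e-04 -8.04974223e-02 -9.96754536e-01  1.27311934e+00]
 [ 0.00000000e+00  0.00000000e+00  0.00000000e+00  1.00000000e+00]]
```

View pics/scene0.png

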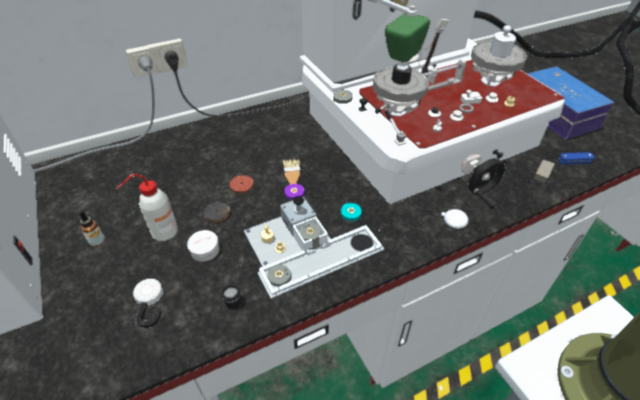

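View pics/top0.png

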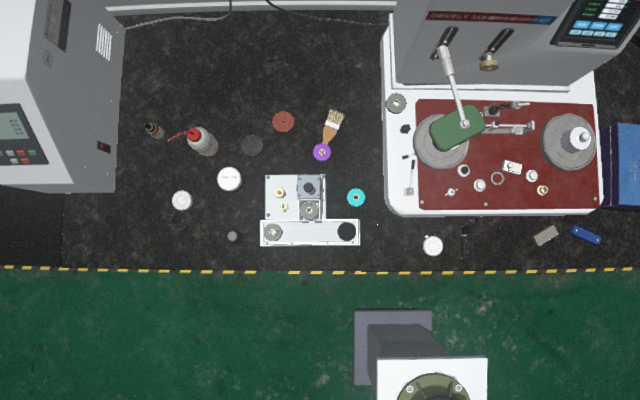

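The feeder is at about (310,210) in the top view. The parked wheel is in the left bay at (272,231), and the mat is in the right (-y) bay at (347,231). I'll enlarge both views.

```bash
python3 - <<'E'
import cv2
a=cv2.imread("pics/top0.png")[165:255,250:370];cv2.imwrite("pics/topc.png",cv2.resize(a,None,fx=6.5,fy=6.5,interpolation=cv2.INTER_CUBIC))
a=cv2.imread("pics/scene0.png")[170:300,235:395];cv2.imwrite("pics/scenec.png",cv2.resize(a,None,fx=4.6,fy=4.6,interpolation=cv2.INTER_CUBIC))
E
```

```text
(no output)
```

View pics/topc.png

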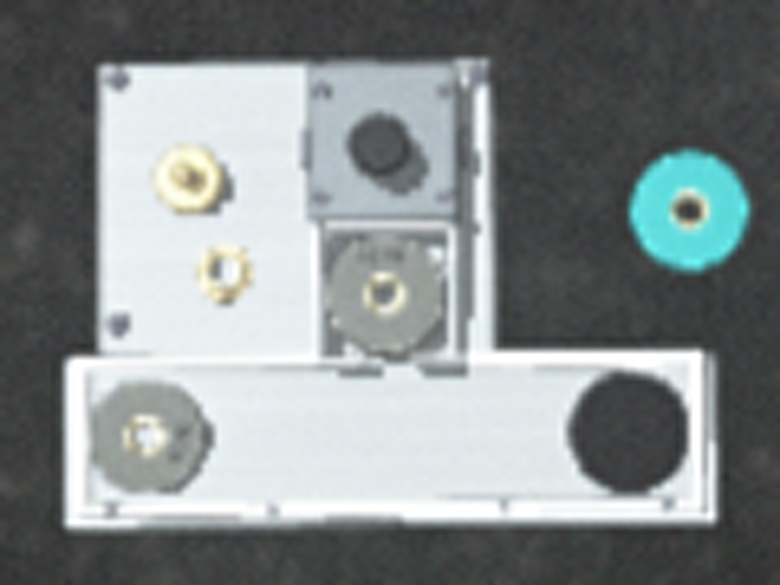

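View pics/scenec.png

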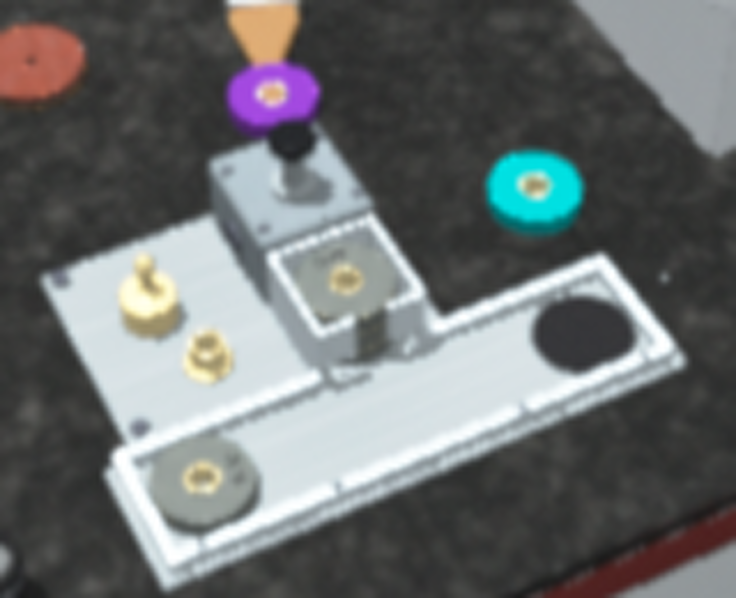

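```bash
cat > h.py <<'E'
import numpy as np,cv2
from bench import *
_c={}
def ray(n,uv):
    if n not in _c:_c[n]=get_image(n)
    d=_c[n];p=cv2.undistortPoints(np.array([[uv]],float),d["K"],d["dist"])[0,0]
    T=d["cam_to_world"];return T[:3,3],T[:3,:3]@np.array([p[0],p[1],1])
def at(n,uv,z):
    o,r=ray(n,uv);return o+r*(z-o[2])/r[2]
E
python3 - <<'E'
from h import *
np.set_printoptions(precision=4,suppress=True)
t=lambda x,y:(250+(x+.5)/6.5-.5,165+(y+.5)/6.5-.5)
s=lambda x,y:(235+(x+.5)/4.6-.5,170+(y+.5)/4.6-.5)
T={"mat":(628,432,.0055),"cap":(380,143,.095),"maghub":(385,292,.044),"parkhub":(147,436,.018),"deckFL":(66,525,0.015),"deckFR":(715,522,.015),"deckBL":(98,65,.005),"knob":(188,177,.04),"housBL":(308,65,.055),"housFL":(308,218,.055),"housBR":(458,62,.055),"housFR":(458,216,.055)}
for k,(x,y,z) in T.items():print(k,at("top",t(x,y),z))
S={"mat":(583,333,.0055),"cap":(292,137,.093),"parkhub":(203,477,.018),"maghub":(347,279,.044)}
for k,(x,y,z) in S.items():print("s",k,at("scene",s(x,y),z))
E
```

```text
mat [0.5155 0.247  0.0055]
cap [0.6317 0.3522 0.095 ]
maghub [0.5741 0.3518 0.044 ]
parkhub [0.5133 0.4555 0.018 ]
deckFL [0.4748 0.4908 0.015 ]
deckFR [0.4764 0.2099 0.015 ]
deckBL [0.677  0.4804 0.005 ]
knob [0.6236 0.4363 0.04  ]
housBL [0.6697 0.3843 0.055 ]
housFL [0.6046 0.3839 0.055 ]
housBR [0.6709 0.3208 0.055 ]
housFR [0.6055 0.3207 0.055 ]
s mat [0.5147 0.2478 0.0055]
s cap [0.6283 0.3551 0.093 ]
s parkhub [0.5108 0.4577 0.018 ]
s maghub [0.5708 0.3534 0.044 ]
```

```bash
python3 - <<'E'
from h import *
from scipy.spatial.transform import Rotation as R
print(R.from_rotvec(get_state()["tool_rot"]).as_matrix().round(3))
# yaw from feeder
print(at("top",(383,214),.18),at("top",(383,100),.18))
E
```

```text
[[-0.     0.975  0.22 ]
 [ 0.001  0.22  -0.975]
 [-1.    -0.    -0.001]]
[0.55412165 0.1647205  0.18      ] [0.84196679 0.16082205 0.18      ]
```

```bash
python3 -m handwheel '[{"xyz":[2.5,2.9,0.5],"angular":[0,0,-2.5]},{"xyz":[2.5,2.9,0.5],"angular":[0,0,-2.5]},{"xyz":[2.5,2.9,0.5],"angular":[0,0,-2.5]},{"xyz":[2.5,2.9,0.5],"angular":[0,0,-2.5]},{"xyz":[2.5,2.9,0.5],"angular":[0,0,-2.5]}]' 0 20
```

```text
time: 0.67
position: [0.2594, -0.4891, 0.2431]
tool_rot: [1.228, 1.205, -1.232]
ft_force: [0.4, -0.5, 0.2]
grip_width: 0.707
```

```bash
python3 -m handwheel '[{"xyz":[2.6,2.9,0],"angular":[0,0,0]},{"xyz":[2.6,2.9,0],"angular":[0,0,0]},{"xyz":[2.6,2.9,0],"angular":[0,0,0]},{"xyz":[2.6,2.9,0],"angular":[0,0,0]},{"xyz":[2.6,2.9,0],"angular":[0,0,0]}]'
python3 -m handwheel '[{"xyz":[1.5,3.6,0],"angular":[0,0,0]},{"xyz":[1.5,3.6,0],"angular":[0,0,0]},{"xyz":[1.0,3.9,0],"angular":[0,0,0]},{"xyz":[0.5,4,0],"angular":[0,0,0]},{"xyz":[0.5,4,0],"angular":[0,0,0]}]'
```

```text
time: 1.08
position: [0.3938, -0.3367, 0.2454]
tool_rot: [1.228, 1.198, -1.236]
ft_force: [0.9, -0.7, 0.2]
grip_width: 0.319
time: 1.5
position: [0.4486, -0.1384, 0.2454]
tool_rot: [1.228, 1.196, -1.232]
ft_force: [0.9, 0.4, 0.7]
grip_width: 0.017
```

```bash
python3 -m handwheel '[{"xyz":[0.2,4,0],"angular":[0,0,0]},{"xyz":[0,4,0],"angular":[0,0,0]},{"xyz":[0,4,0],"angular":[0,0,0]},{"xyz":[0,4,0],"angular":[0,0,0]},{"xyz":[0,4,0],"angular":[0,0,0]}]'
python3 -m handwheel '[{"xyz":[0,4,0],"angular":[0,0,0]},{"xyz":[0,4,0],"angular":[0,0,0]},{"xyz":[0.5,4,0],"angular":[0,0,0]},{"xyz":[0.8,4,0],"angular":[0,0,0]},{"xyz":[0.8,4,0],"angular":[0,0,0]}]'
python3 -c "
from h import *
from scipy.spatial.transform import Rotation as R
s=get_state();print(s['joint_positions'],s['position']);print(R.from_rotvec(s['tool_rot']).as_matrix().round(3))"
```

```text
time: 1.92
position: [0.4496, 0.0697, 0.2458]
tool_rot: [1.227, 1.192, -1.231]
ft_force: [1.3, -0.3, 0.9]
grip_width: 0.003
time: 2.33
position: [0.4677, 0.2762, 0.2482]
tool_rot: [1.229, 1.18, -1.228]
ft_force: [0.8, -0.2, 0.5]
grip_width: 0.004
[ 0.33168863  0.18343356 -1.02485457  1.65522766  0.17320712  1.39142447
 -2.31766055] [0.46774102 0.27621126 0.24818412]
[[ 0.01   0.999 -0.03 ]
 [-0.01  -0.03  -0.999]
 [-1.     0.01   0.009]]
```

```bash
python3 -m handwheel '[{"xyz":[3.3,1.5,0],"angular":[0.1,0.1,0.4]},{"xyz":[3.3,1.5,-1],"angular":[0.1,0.1,0.4]},{"xyz":[3.3,1.5,-1],"angular":[0.1,0.1,0.4]},{"xyz":[3.3,1.5,-2],"angular":[0.1,0.1,0.4]},{"xyz":[2.5,1.2,-2],"angular":[0.1,0.1,0.4]}]'
python3 -c "
from h import *
from scipy.spatial.transform import Rotation as R
s=get_state();print(s['joint_positions'],s['position']);print(R.from_rotvec(s['tool_rot']).as_matrix().round(3))"
```

```text
time: 2.75
position: [0.6253, 0.3645, 0.1914]
tool_rot: [1.203, 1.217, -1.185]
ft_force: [-1.1, -0.1, -0.2]
grip_width: 0.004
[-1.27551322e-03  6.42294163e-01 -9.00828799e-01  1.26669694e+00
  4.94519547e-01  1.44483577e+00 -2.40446206e+00] [0.62526878 0.36452545 0.19135997]
[[ 0.009  1.     0.02 ]
 [ 0.007  0.02  -1.   ]
 [-1.     0.009 -0.006]]
```

```bash
python3 -m handwheel '[{"xyz":[0.3,-0.6,-2.5],"angular":[-0.3,0.3,0]},{"xyz":[0.2,-0.3,-2.5],"angular":[0,0.2,0]},{"xyz":[0,-0.1,-1.5],"angular":[0,0,0]},{"xyz":[0,0,0],"angular":[0,0,0]},{"xyz":[0,0,0],"angular":[0,0,0]}]'
python3 -c "
from h import *
from scipy.spatial.transform import Rotation as R
s=get_state();print(s['joint_positions'],s['position']);print(R.from_rotvec(s['tool_rot']).as_matrix().round(3))
for n,(y,x) in dict(top=(120,240),scene=(110,220)).items():
    d=get_image(n)['pixels'][y:y+150,x:x+180];cv2.imwrite(f'pics/{n}1.png',cv2.resize(d,None,fx=4,fy=4,interpolation=2))"
```

```text
time: 3.17
position: [0.6334, 0.3551, 0.1123]
tool_rot: [1.19, 1.226, -1.204]
ft_force: [-0.2, -0.2, 0.4]
grip_width: 0.002
[ 0.00336104  0.71246779 -0.86776591  1.32825625  0.52901512  1.34770272
 -2.41133141] [0.63341859 0.35513107 0.11230762]
[[-0.011  1.     0.018]
 [-0.     0.018 -1.   ]
 [-1.    -0.011 -0.   ]]
```

View pics/scene1.png

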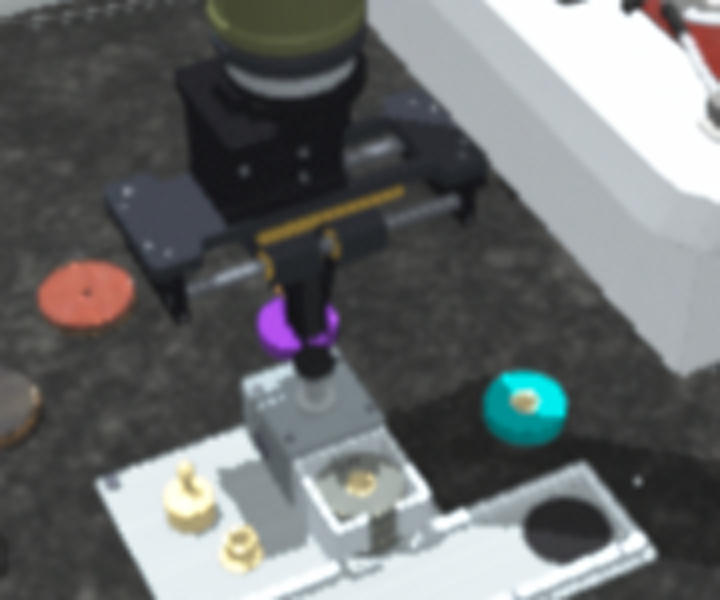

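View pics/top1.png

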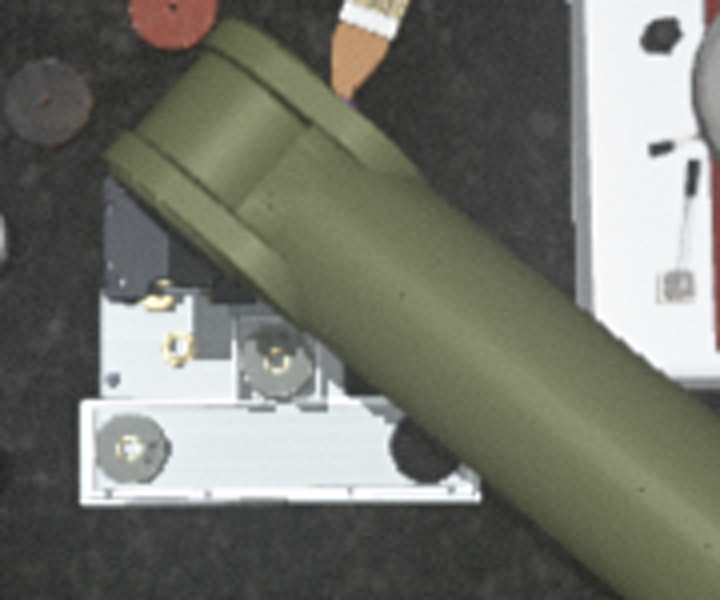

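The fingertips sit directly over the black cap, at about (315,360) in the scene crop. I'll press slowly.

```bash
python3 -m handwheel '[{"xyz":[-0.1,-0.1,-0.6],"angular":[0,-0.3,0]},{"xyz":[0,-0.1,-0.6],"angular":[0,0,0]},{"xyz":[0,0,-0.5],"angular":[0,0,0]},{"xyz":[0,0,-0.5],"angular":[0,0,0]}]'
python3 -m handwheel '[{"xyz":[0,0,-0.5],"angular":[0,0,0]},{"xyz":[0,0,-0.5],"angular":[0,0,0]}]'
```

```text
time: 3.6
position: [0.6347, 0.3555, 0.0974]
tool_rot: [1.202, 1.218, -1.189]
ft_force: [-0.9, 0.0, 0.2]
grip_width: 0.008
time: 3.77
position: [0.6348, 0.3556, 0.0895]
tool_rot: [1.203, 1.216, -1.188]
ft_force: [-3.7, -2.9, 11.3]
grip_width: 0.003
```

```bash
python3 -m handwheel '[{"xyz":[0,0,-0.5],"angular":[0,0,0]},{"xyz":[0,0,-0.5],"angular":[0,0,0]},{"xyz":[0,0,-0.5],"angular":[0,0,0]}]'
python3 -m handwheel '[{"xyz":[0,0,-0.5],"angular":[0,0,0]},{"xyz":[0,0,-0.4],"angular":[0,0,0]}]'
```

```text
time: 4.02
position: [0.6348, 0.3556, 0.0806]
tool_rot: [1.203, 1.213, -1.187]
ft_force: [-3.1, -4.4, 12.3]
grip_width: 0.004
time: 4.18
position: [0.6348, 0.3556, 0.0763]
tool_rot: [1.203, 1.211, -1.187]
ft_force: [-3.7, -3.2, 9.5]
grip_width: 0.003
```

```bash
python3 -m handwheel '[{"xyz":[0,0,-0.5],"angular":[0,0,0]},{"xyz":[0,0,-0.5],"angular":[0,0,0]}]'
python3 -m handwheel '[{"xyz":[0,0,-0.5],"angular":[0,0,0]},{"xyz":[0,0,-0.5],"angular":[0,0,0]}]'
python3 -m handwheel '[{"xyz":[0,0,-0.4],"angular":[0,0,0]}]'
```

```text
time: 4.35
position: [0.6348, 0.3556, 0.071]
tool_rot: [1.204, 1.208, -1.186]
ft_force: [-3.1, -2.7, 11.8]
grip_width: 0.002
time: 4.52
position: [0.6348, 0.3556, 0.0655]
tool_rot: [1.204, 1.206, -1.186]
ft_force: [-3.8, -2.8, 10.6]
grip_width: 0.005
time: 4.6
position: [0.6349, 0.3557, 0.0654]
tool_rot: [1.204, 1.204, -1.186]
ft_force: [-8.4, -6.6, 24.8]
grip_width: 0.005
```

24.8 N at z = 65 mm means the plunger is on its stop. I'll hold briefly, then rise slowly.

```bash
python3 -m handwheel '[{"xyz":[0,0,-0.3],"angular":[0,0,0]},{"xyz":[0,0,-0.3],"angular":[0,0,0]}]'
python3 -m handwheel '[{"xyz":[0,0,0.6],"angular":[0,0,0]},{"xyz":[0,0,1],"angular":[0,0,0]},{"xyz":[0,0,1],"angular":[0,0,0]},{"xyz":[0,0,1.5],"angular":[0,0,0]},{"xyz":[0,0,2],"angular":[0,0,0]}]'
python3 -m handwheel '[{"xyz":[0,0,2.5],"angular":[0,0,0]},{"xyz":[0,0,0],"angular":[0,0,0]},{"xyz":[0,0,0],"angular":[0,0,0]}]'
python3 -c "
from h import *
from scipy.spatial.transform import Rotation as R
s=get_state();print(s['joint_positions'],s['position']);print(R.from_rotvec(s['tool_rot']).as_matrix().round(3))
for n,(y,x) in dict(top=(120,240),scene=(160,220)).items():
    d=get_image(n)['pixels'][y:y+150,x:x+180];cv2.imwrite(f'pics/{n}2.png',cv2.resize(d,None,fx=4,fy=4,interpolation=2))"
```

```text
time: 4.77
position: [0.6348, 0.3556, 0.0655]
tool_rot: [1.204, 1.201, -1.185]
ft_force: [-3.8, -3.7, 12.3]
grip_width: 0.006
time: 5.18
position: [0.6337, 0.3547, 0.1285]
tool_rot: [1.201, 1.202, -1.188]
ft_force: [0.9, 0.7, -0.6]
grip_width: 0.01
time: 5.43
position: [0.6352, 0.3564, 0.1609]
tool_rot: [1.207, 1.2, -1.182]
ft_force: [0.4, -0.2, 0.3]
grip_width: 0.004
[ 0.00499434  0.66058897 -0.88356693  1.30065754  0.51843227  1.39187255
 -2.40853331] [0.63519528 0.35636213 0.16091065]
[[ 0.022  1.     0.016]
 [-0.001  0.016 -1.   ]
 [-1.     0.022  0.001]]
```

View pics/scene2.png

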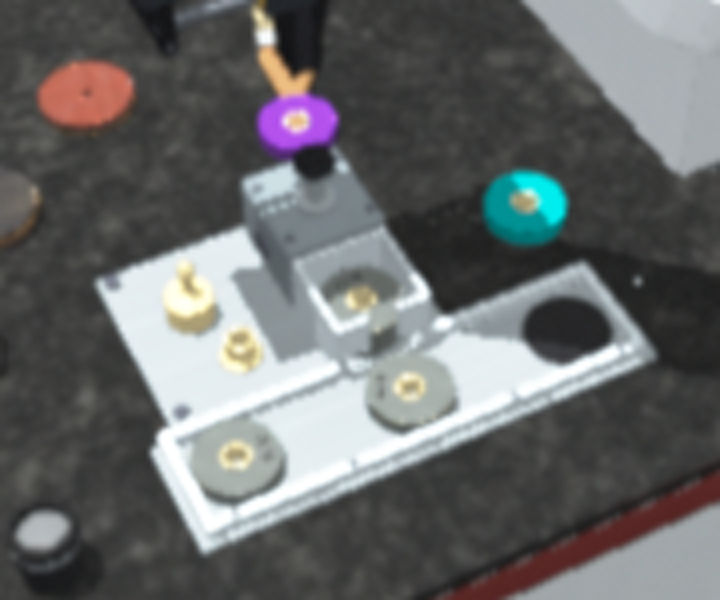

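View pics/top2.png

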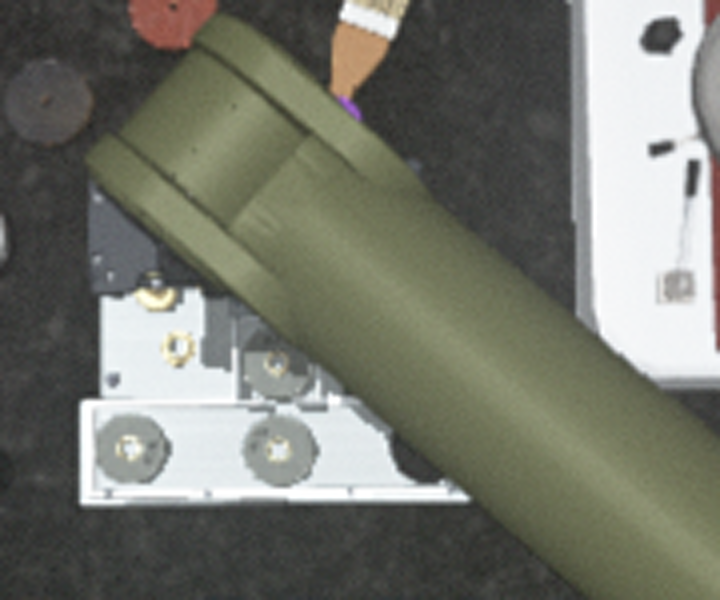

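The plunger is back up and one wheel is out in the lane: its hub is at (280,451) in the top crop, and the parked wheel's is at (131,449). I'll measure both.

```bash
python3 - <<'E'
from h import *
t=lambda x,y:(240+(x+.5)/4-.5,120+(y+.5)/4-.5)
s=lambda x,y:(220+(x+.5)/4-.5,160+(y+.5)/4-.5)
for k,p in dict(ej=(280,451),park=(131,449)).items():print(k,at("top",t(*p),.018))
for k,p in dict(ej=(409,386),park=(236,455)).items():print(k,at("scene",s(*p),.018))
E
```

```text
ej [0.51147589 0.35022325 0.018     ]
park [0.51271831 0.45498268 0.018     ]
ej [0.51054922 0.35350738 0.018     ]
park [0.51074956 0.45801174 0.018     ]
```

```bash
python3 -m handwheel '[{"xyz":[-2.5,1,0],"angular":[0,0.6,0]},{"xyz":[-2.5,1,0],"angular":[0,0.3,0]},{"xyz":[-2.5,1,0],"angular":[0,0.3,0]},{"xyz":[-2.5,1,0],"angular":[0,0,0]},{"xyz":[-1.5,0.5,-1],"angular":[0,0,0]}]'
python3 -m handwheel '[{"xyz":[0,0,-1],"angular":[0,0,0]},{"xyz":[0,0,0],"angular":[0,0,0]},{"xyz":[0,0,0],"angular":[0,0,0]}]'
cat > st.py <<'E'
from h import *
from scipy.spatial.transform import Rotation as R
s=get_state();print(s['joint_positions'].round(2),s['position'].round(4),s['ft_force'].round(1));print(R.from_rotvec(s['tool_rot']).as_matrix().round(3))
E
python3 st.py
```

```text
time: 6.05
position: [0.5196, 0.3962, 0.1434]
tool_rot: [1.198, 1.212, -1.213]
ft_force: [-0.1, 1.1, 0.5]
grip_width: 0.004
time: 6.3
position: [0.5145, 0.3964, 0.129]
tool_rot: [1.187, 1.217, -1.213]
ft_force: [1.3, -0.5, -0.1]
grip_width: 0.004
[-0.02  0.56 -0.94  1.53  0.46  1.3  -2.57] [0.5145 0.3964 0.129 ] [ 1.3 -0.5 -0.1]
[[-0.012  1.     0.012]
 [-0.01   0.012 -1.   ]
 [-1.    -0.012  0.01 ]]
```

```bash
python3 -m handwheel '[{"xyz":[-0.1,0.5,-1.5],"angular":[0.6,-0.6,1]},{"xyz":[0,0.3,-2],"angular":[0,0,0.5]},{"xyz":[0,0,-2],"angular":[0,0,0]},{"xyz":[0,0,-1],"angular":[0,0,0]},{"xyz":[0,0,0],"angular":[0,0,0]}]'
python3 st.py
```

```text
time: 6.72
position: [0.5226, 0.4003, 0.0613]
tool_rot: [1.19, 1.221, -1.186]
ft_force: [-0.0, -0.9, -0.8]
grip_width: 0.006
[-0.04  0.63 -0.9   1.58  0.52  1.18 -2.59] [0.5226 0.4003 0.0613] [-0.  -0.9 -0.8]
[[ 0.003  1.     0.029]
 [ 0.001  0.029 -1.   ]
 [-1.     0.003 -0.001]]
```

```bash
python3 -m handwheel '[{"xyz":[-0.8,0.4,0],"angular":[0,0,0]},{"xyz":[0,0,-0.5],"angular":[0,0,0]},{"xyz":[0,0,-0.5],"angular":[0,0,0]},{"xyz":[0,0,0],"angular":[0,0,0]}]'
python3 st.py
python3 -c "
from h import *
for n,(y,x) in dict(top=(150,240),scene=(160,220)).items():
    d=get_image(n)['pixels'][y:y+120,x:x+160];cv2.imwrite(f'pics/{n}3.png',cv2.resize(d,None,fx=4,fy=4,interpolation=2))"
```

```text
time: 7.05
position: [0.517, 0.4042, 0.0524]
tool_rot: [1.195, 1.219, -1.187]
ft_force: [-0.9, -0.5, 0.1]
grip_width: 0.005
[-0.05  0.63 -0.89  1.6   0.52  1.16 -2.6 ] [0.517  0.4042 0.0524] [-0.9 -0.5  0.1]
[[ 0.004  1.     0.025]
 [ 0.002  0.025 -1.   ]
 [-1.     0.004 -0.002]]
```

View pics/scene3.png

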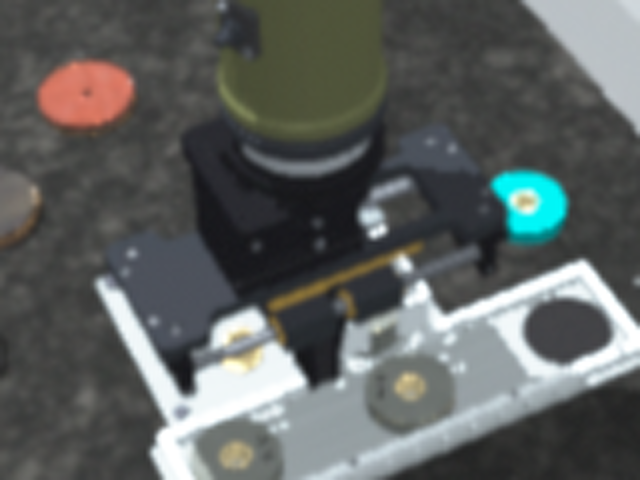

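View pics/top3.png

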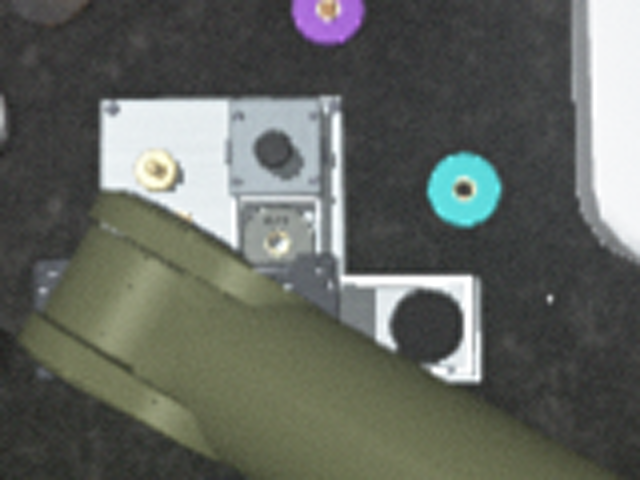

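```bash
python3 -m handwheel '[{"xyz":[-0.3,0,-0.9],"angular":[0,0,0]},{"xyz":[-0.2,0,-0.9],"angular":[0,0,0]},{"xyz":[0,0,-0.6],"angular":[0,0,0]},{"xyz":[0,0,0],"angular":[0,0,0]}]'
python3 st.py
```

```text
time: 7.48
position: [0.5127, 0.4049, 0.0284]
tool_rot: [1.198, 1.218, -1.183]
ft_force: [0.6, 0.3, -0.6]
grip_width: 0.005
[-0.07  0.64 -0.87  1.63  0.54  1.12 -2.62] [0.5127 0.4049 0.0284] [ 0.6  0.3 -0.6]
[[ 0.008  1.     0.025]
 [ 0.004  0.025 -1.   ]
 [-1.     0.008 -0.004]]
```

```bash
python3 -m handwheel '[{"xyz":[0,-0.1,-0.7],"angular":[0,0.3,0.5]},{"xyz":[0,0,-0.6],"angular":[0,0,0]},{"xyz":[0,0,-0.3],"angular":[0,0,0]},{"xyz":[0,0,0],"angular":[0,0,0]},{"xyz":[0,0,0],"angular":[0,0,0]}]'
python3 st.py
```

```text
time: 7.9
position: [0.5122, 0.4032, 0.0093]
tool_rot: [1.186, 1.227, -1.182]
ft_force: [0.2, -0.2, -0.1]
grip_width: 0.007
[-0.07  0.67 -0.85  1.63  0.55  1.09 -2.62] [0.5122 0.4032 0.0093] [ 0.2 -0.2 -0.1]
[[ 0.     0.999  0.034]
 [ 0.003  0.034 -0.999]
 [-1.     0.    -0.003]]
```

```bash
python3 -m handwheel '[{"xyz":[0,-0.5,0],"angular":[0,0,0]},{"xyz":[0,-0.5,0],"angular":[0,0,0]},{"xyz":[0,-0.5,0],"angular":[0,0,0]},{"xyz":[0,-0.5,0],"angular":[0,0,0]}]'
python3 st.py
```

```text
time: 8.23
position: [0.512, 0.3832, 0.01]
tool_rot: [1.187, 1.229, -1.18]
ft_force: [-0.3, -0.2, -0.9]
grip_width: 0.005
[-0.03  0.65 -0.86  1.67  0.54  1.08 -2.59] [0.512  0.3832 0.01  ] [-0.3 -0.2 -0.9]
[[ 0.001  0.999  0.036]
 [ 0.005  0.036 -0.999]
 [-1.     0.001 -0.005]]
```

```bash
python3 -m handwheel '[{"xyz":[0,-0.5,0],"angular":[0,0,-0.3]},{"xyz":[0,-0.5,0],"angular":[0,0,-0.3]},{"xyz":[0,-0.5,0],"angular":[0,0,-0.3]},{"xyz":[0,-0.5,0],"angular":[0,0,-0.3]},{"xyz":[0,-0.5,0],"angular":[0,0,-0.3]}]'
python3 st.py
python3 -c "
from h import *
for n,(y,x) in dict(scene=(160,220)).items():
    d=get_image(n)['pixels'][y:y+150,x:x+180];cv2.imwrite(f'pics/{n}4.png',cv2.resize(d,None,fx=4,fy=4,interpolation=2))"
```

```text
time: 8.65
position: [0.5128, 0.3547, 0.0108]
tool_rot: [1.21, 1.214, -1.201]
ft_force: [-0.2, -0.3, 0.2]
grip_width: 0.007
[ 0.02  0.61 -0.87  1.71  0.52  1.06 -2.58] [0.5128 0.3547 0.0108] [-0.2 -0.3  0.2]
[[ 0.003  1.     0.006]
 [ 0.005  0.006 -1.   ]
 [-1.     0.003 -0.005]]
```

View pics/scene4.png

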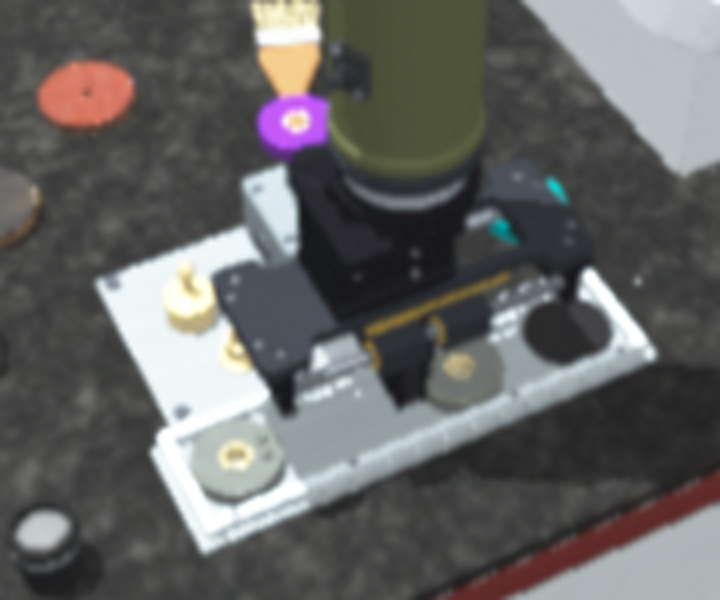

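```bash
python3 -c "
from h import *
print(at('scene',(220+459.5/4-.5,160+365.5/4-.5),.018))"
python3 -m handwheel '[{"xyz":[0,-0.5,0],"angular":[0,0,0]},{"xyz":[0,-0.5,0],"angular":[0,0,0]},{"xyz":[0,-0.5,0],"angular":[0,0,0]},{"xyz":[0,-0.5,0],"angular":[0,0,0]},{"xyz":[0,-0.5,0],"angular":[0,0,0]}]'
python3 st.py
```

```text
[0.5111433  0.32154994 0.018     ]
time: 9.17
position: [0.5126, 0.3288, 0.011]
tool_rot: [1.21, 1.215, -1.199]
ft_force: [-0.0, 0.2, 0.7]
grip_width: 0.004
[ 0.08  0.59 -0.88  1.75  0.51  1.04 -2.54] [0.5126 0.3288 0.011 ] [-0.   0.2  0.7]
[[ 0.003  1.     0.007]
 [ 0.006  0.007 -1.   ]
 [-1.     0.003 -0.006]]
```

```bash
python3 -m handwheel '[{"xyz":[0,-0.5,-0.1],"angular":[0,0,0]},{"xyz":[0,-0.5,0],"angular":[0,0,0]},{"xyz":[0,-0.5,0],"angular":[0,0,0]},{"xyz":[0,-0.5,0],"angular":[0,0,0]},{"xyz":[0,-0.5,0],"angular":[0,0,0]}]'
python3 -m handwheel '[{"xyz":[0,-0.4,0],"angular":[0,0,0]},{"xyz":[0,-0.3,0],"angular":[0,0,0]},{"xyz":[0,-0.3,0],"angular":[0,0,0]},{"xyz":[0,-0.2,0],"angular":[0,0,0]}]'
python3 st.py
```

```text
time: 9.58
position: [0.5126, 0.3011, 0.0101]
tool_rot: [1.21, 1.215, -1.199]
ft_force: [-0.2, 1.0, 0.3]
grip_width: 0.005
time: 9.92
position: [0.5129, 0.2866, 0.0101]
tool_rot: [1.211, 1.214, -1.2]
ft_force: [-0.1, -0.0, 0.6]
grip_width: 0.005
[ 0.16  0.55 -0.89  1.8   0.49  1.02 -2.48] [0.5129 0.2866 0.0101] [-0.1 -0.   0.6]
[[ 0.003  1.     0.006]
 [ 0.006  0.006 -1.   ]
 [-1.     0.003 -0.006]]
```

Next I'll push in small steps until a clear force from the end stop shows.

```bash
python3 -m handwheel '[{"xyz":[0,-0.2,0],"angular":[0,0,0]},{"xyz":[0,-0.15,0],"angular":[0,0,0]}]'
python3 -m handwheel '[{"xyz":[0,-0.15,0],"angular":[0,0,0]}]'
python3 -m handwheel '[{"xyz":[0,-0.15,0],"angular":[0,0,0]}]'
python3 -c "
from h import *
for n,(y,x) in dict(top=(150,240),scene=(160,220)).items():
    d=get_image(n)['pixels'][y:y+150,x:x+180];cv2.imwrite(f'pics/{n}5.png',cv2.resize(d,None,fx=4,fy=4,interpolation=2))"
```

```text
time: 10.08
position: [0.5129, 0.2826, 0.0101]
tool_rot: [1.211, 1.214, -1.2]
ft_force: [-0.6, -0.3, -0.7]
grip_width: 0.006
time: 10.17
position: [0.5129, 0.2811, 0.0101]
tool_rot: [1.211, 1.214, -1.2]
ft_force: [-0.1, 0.2, -0.1]
grip_width: 0.005
time: 10.25
position: [0.5129, 0.2804, 0.0102]
tool_rot: [1.212, 1.215, -1.199]
ft_force: [-0.8, 4.0, -0.8]
grip_width: 0.004
```

View pics/scene5.png

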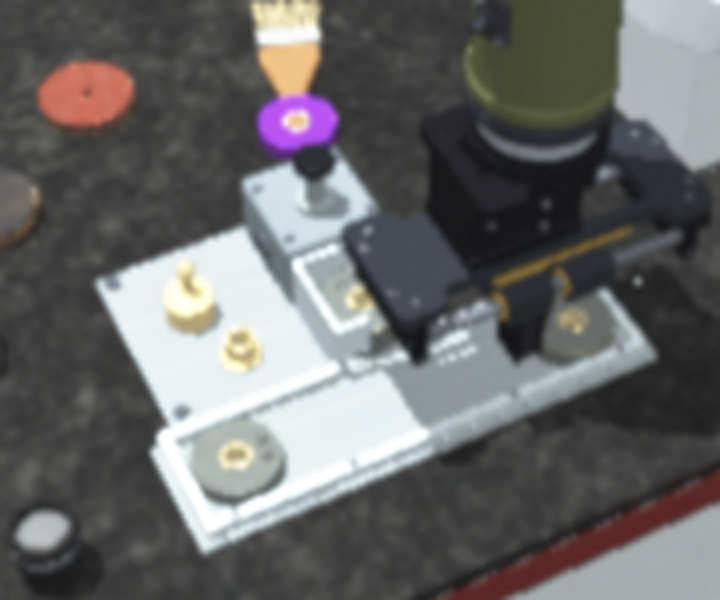

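The force rose to 4 N at the expected place. I'll nudge once more to confirm, then back off and rise.

```bash
python3 -m handwheel '[{"xyz":[0,-0.15,0],"angular":[0,0,0]}]'
python3 -m handwheel '[{"xyz":[0,0.4,0],"angular":[0,0,0]},{"xyz":[0,0.8,0],"angular":[0,0,0]},{"xyz":[0,0.8,0],"angular":[0,0,0]},{"xyz":[0,0,0],"angular":[0,0,0]}]'
python3 -m handwheel '[{"xyz":[0,0,1],"angular":[0,0,0]},{"xyz":[0,0,2],"angular":[0,0,0]},{"xyz":[0,0,3],"angular":[0,0,0]},{"xyz":[0,0,3],"angular":[0,0,0]},{"xyz":[0,0,3],"angular":[0,0,0]}]'
python3 -m handwheel '[{"xyz":[0,0,3],"angular":[0,0,0]},{"xyz":[-2,2,2],"angular":[0,0,0]},{"xyz":[-2,2,2],"angular":[0,0,0]},{"xyz":[0,0,0],"angular":[0,0,0]},{"xyz":[0,0,0],"angular":[0,0,0]}]'
python3 st.py
python3 -c "
from h import *
for n,(y,x) in dict(top=(150,240),scene=(160,220)).items():
    d=get_image(n)['pixels'][y:y+150,x:x+180];cv2.imwrite(f'pics/{n}6.png',cv2.resize(d,None,fx=4,fy=4,interpolation=2))"
```

```text
time: 10.43
position: [0.5127, 0.2803, 0.0105]
tool_rot: [1.213, 1.216, -1.197]
ft_force: [-0.3, 3.4, -0.4]
grip_width: 0.002
time: 10.77
position: [0.5128, 0.2999, 0.0102]
tool_rot: [1.21, 1.214, -1.2]
ft_force: [-0.1, 0.0, 0.4]
grip_width: 0.004
time: 11.18
position: [0.5064, 0.2969, 0.1284]
tool_rot: [1.194, 1.221, -1.212]
ft_force: [0.2, 0.1, 0.0]
grip_width: 0.008
time: 11.6
position: [0.4683, 0.3388, 0.2127]
tool_rot: [1.204, 1.212, -1.203]
ft_force: [0.1, -0.8, -0.3]
grip_width: 0.005
[ 0.19  0.33 -1.04  1.62  0.29  1.36 -2.45] [0.4683 0.3388 0.2127] [ 0.1 -0.8 -0.3]
[[ 0.001  1.     0.007]
 [ 0.     0.007 -1.   ]
 [-1.     0.001 -0.   ]]
```

View pics/scene6.png

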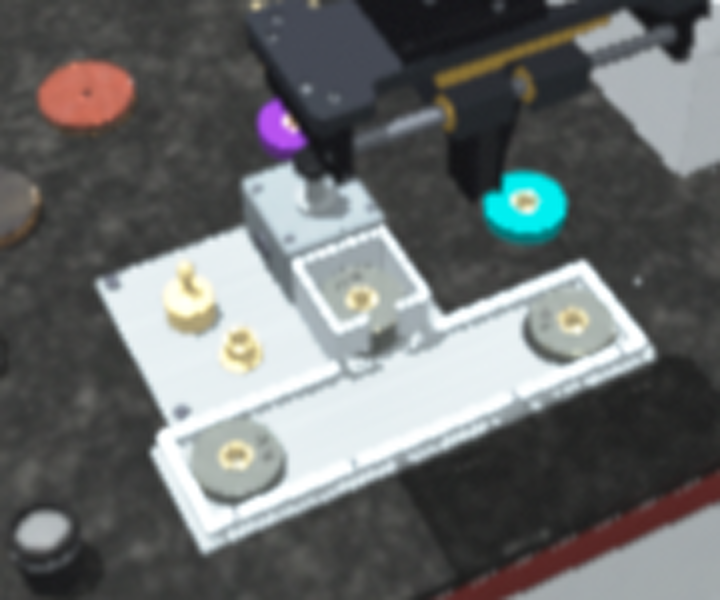

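View pics/top6.png

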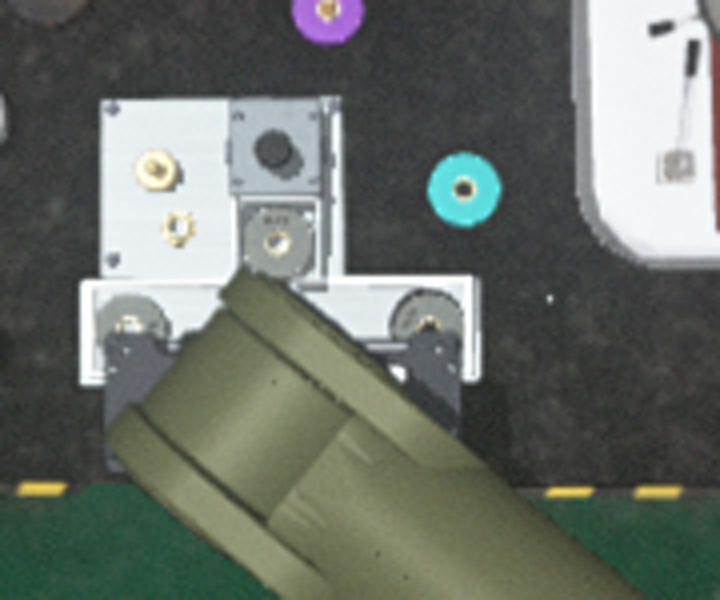

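```bash
python3 -c "
from h import *
f=lambda x,y:(220+(x+.5)/4-.5,160+(y+.5)/4-.5)
print(at('scene',f(572,321),.018),'mat s [.5147 .2478]'); print(at('scene',f(236,455),.018))
print(at('top',(240+428.5/4-.5,150+325/4-.5),.018))
print(get_state()['qd'].round(3),get_state()['ft_force'])
close_job()"
```

```text
[0.51025991 0.24797649 0.018     ] mat s [.5147 .2478]
[0.51074956 0.45801174 0.018     ]
[0.51605235 0.24639058 0.018     ]
[ 0.004  0.012  0.009  0.006  0.002  0.002 -0.002] [-0.07211113 -0.07100653 -0.45119283]
the job is handed in; nothing more can be done
```

The job is done and handed in: one wheel was fed out and pushed along the lane into the empty (right-hand) bay, against its end stop. It finished at about 12 s of the 48 s allowed, and no verdict was reported.

- **Press:** I pressed the plunger with closed fingertips to about 25 N with the fingertips at z 65 mm, the height of its stop. It sprang back up and one wheel came out.
- **Push:** I lowered the fingertips between the parked and ejected wheels and pushed until the force rose to about 4 N. A further nudge did not move the wheel.
- **Wheel position:** the scene camera puts the wheel about 4 mm from the mat's centre, and the top camera about 1 mm. They disagree by about 6 mm in x, partly because the gripper partly hid the hub in the top view. Both readings are inside the 9 mm limit.
- **Everything else:** the parked wheel measured the same as before the push. In the last pictures the plunger is up, the other wheels are in the magazine, and the bystanders I could see had not moved. The stopwatch was outside the last pictures, so I did not check it. The arm is clear and touching nothing.

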